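# Line up the press dies by size on the die board

### The job

Stand the four press dies upright on the white pads of the die board, one centred on each pad, in order of head size: the smallest on the pad next to the yellow block, the largest at the far end. Set each die down rather than dropping it, and leave the little amber jar where it stands.

Things in the scene. Friction and masses are not known exactly. Their poses are not given: they have to be found in the camera images.
- die_24: loose steel setting die for the hand press, standing upright on the bench: a blue round head 24 mm in diameter and 20 mm high with a bare steel stem 18 mm in diameter and 28 mm high on top of it (48 mm in all), about 120 g; origin at the centre of its underside, z up along the stem
- die_34: loose steel setting die for the hand press, standing upright on the bench: a red round head 34 mm in diameter and 20 mm high with a bare steel stem 18 mm in diameter and 28 mm high on top of it (48 mm in all), about 190 g; origin at the centre of its underside, z up along the stem
- die_44: loose steel setting die for the hand press, standing upright on the bench: a green round head 44 mm in diameter and 20 mm high with a bare steel stem 18 mm in diameter and 28 mm high on top of it (48 mm in all), about 280 g; origin at the centre of its underside, z up along the stem
- die_54: loose steel setting die for the hand press, standing upright on the bench: a dark grey round head 54 mm in diameter and 20 mm high with a bare steel stem 18 mm in diameter and 28 mm high on top of it (48 mm in all), about 400 g; origin at the centre of its underside, z up along the stem
- pad_a: one of four alike white round pads, 60 mm in diameter and 2 mm thick, fixed in a row 85 mm apart (centre to centre) on the brown wooden die board (80 x 420 x 10 mm, lying flat and fixed, long side across the robot); which letter lies where in the row varies; origin at the centre of the pad's underside, its top is 12 mm above the bench; y axis along the row
- pad_b: one of four alike white round pads, 60 mm in diameter and 2 mm thick, fixed in a row 85 mm apart (centre to centre) on the brown wooden die board (80 x 420 x 10 mm, lying flat and fixed, long side across the robot); which letter lies where in the row varies; origin at the centre of the pad's underside, its top is 12 mm above the bench; y axis along the row
- pad_c: one of four alike white round pads, 60 mm in diameter and 2 mm thick, fixed in a row 85 mm apart (centre to centre) on the brown wooden die board (80 x 420 x 10 mm, lying flat and fixed, long side across the robot); which letter lies where in the row varies; origin at the centre of the pad's underside, its top is 12 mm above the bench; y axis along the row
- pad_d: one of four alike white round pads, 60 mm in diameter and 2 mm thick, fixed in a row 85 mm apart (centre to centre) on the brown wooden die board (80 x 420 x 10 mm, lying flat and fixed, long side across the robot); which letter lies where in the row varies; origin at the centre of the pad's underside, its top is 12 mm above the bench; y axis along the row
- yellow_block: fixed flat yellow block, 50 x 22 x 8 mm, on one end of the die board, 52.5 mm (centre to centre) from the nearest pad and in line with the row; it marks the end where the smallest die goes, and may be at either end (the other end has a plain brown block); origin at the centre of its underside, y axis along the row
- jar: loose little amber jar with a black cap, 26 mm in diameter, 42 mm high, standing among the dies; origin at the centre of its underside; it must stay where it is

How it is judged:
At the end, for the whole second after the job is handed in: Each die stands upright (within 0.1 rad) and at rest on a pad, its centre within 12 mm of the pad's centre, with head sizes 24, 34, 44, 54 mm in that order starting from the pad next to the yellow block; the jar is within 25 mm of where it started ((horizontal distance between die_24 and pad_a below 0.012 m or horizontal distance between die_24 and pad_b below 0.012 m or horizontal distance between die_24 and pad_c below 0.012 m or horizontal distance between die_24 and pad_d below 0.012 m) and horizontal distance between die_24 and yellow_block between 0.0325 and 0.0725 m and height (world z) of each of die_24, die_34, die_44, die_54 below 0.02 m and angle between each of die_24, die_34, die_44, die_54's own z axis and vertical below 0.1 rad and linear speed of each of die_24, die_34, die_44, die_54 below 0.02 m/s and (horizontal distance between die_34 and pad_a below 0.012 m or horizontal distance between die_34 and pad_b below 0.012 m or horizontal distance between die_34 and pad_c below 0.012 m or horizontal distance between die_34 and pad_d below 0.012 m) and horizontal distance between die_34 and yellow_block between 0.1175 and 0.1575 m and (horizontal distance between die_44 and pad_a below 0.012 m or horizontal distance between die_44 and pad_b below 0.012 m or horizontal distance between die_44 and pad_c below 0.012 m or horizontal distance between die_44 and pad_d below 0.012 m) and horizontal distance between die_44 and yellow_block between 0.2025 and 0.2425 m and (horizontal distance between die_54 and pad_a below 0.012 m or horizontal distance between die_54 and pad_b below 0.012 m or horizontal distance between die_54 and pad_c below 0.012 m or horizontal distance between die_54 and pad_d below 0.012 m) and horizontal distance between die_54 and yellow_block between 0.2875 and 0.3275 m and distance of jar from where it was at the start of the episode below 0.025 m); the robot touches nothing.
It fails at once if the blue die is let go more than 40 mm above the bench (dropped) (height (world z) of die_24 above 0.04 m and contact force between die_24 and the fingers below 0.05 N).
It fails at once if the red die is let go more than 40 mm above the bench (dropped) (height (world z) of die_34 above 0.04 m and contact force between die_34 and the fingers below 0.05 N).
It fails at once if the green die is let go more than 40 mm above the bench (dropped) (height (world z) of die_44 above 0.04 m and contact force between die_44 and the fingers below 0.05 N).
It fails at once if the dark grey die is let go more than 40 mm above the bench (dropped) (height (world z) of die_54 above 0.04 m and contact force between die_54 and the fingers below 0.05 N).
It fails at once if the amber jar is moved by more than 25 mm or knocked over (distance of jar from where it was at the start of the episode above 0.025 m or angle between jar's own z axis and vertical above 0.5 rad).
It also fails if it takes over 96 s, if anything falls off the work surface, if the arm or the gripper's body presses on something with over 40 N, if the wrist force passes 120 N, or if a joint passes its speed limit or range.

### The arm

A 7-joint arm with a two-finger parallel gripper is mounted at the origin on the work surface. World frame = base frame: x ahead of the robot, y to its left, z up, the work surface at z = 0. Lengths are in m, angles in rad, forces in N, time in s.
With the tool pointing down it reaches from about 0.4 to 0.875 m from the base axis. Payload 6.5 kg.
Tool frame: the origin (TCP) lies at the very end of the fingers, on their centre line; the grasp point (between the pads) lies 19 mm behind it; z points along the fingers, y is the line along which they close (so a half turn about z gives the same grasp; the last joint's range is limited). The gripper opens to 88 mm and grips with 3 to 60 N. Pads are 18 mm wide; open, the fingers measure 123 mm over their backs; the gripper's body (75 mm by 187 mm) begins 45 mm behind the grasp point.
Start: joints at [-1.37, 0.536, -0.004, 1.538, 0.003, 1.067, -0.071], TCP at [0.171, 0.627, 0.239] pointing down, gripper open.
Joint ranges: [-2.7, 2.7], [-0.37, 2.16], [-1.27, 1.26], [0.24, 2.4], [-1.31, 4.45], [0.19, 1.91], [-2.76, 2.76]. Speed limits (rad/s): [2.39, 2.39, 3.14, 3.14, 3.14, 3.14, 3.14].

### API

Orientations are given as a rotation vector (axis times angle).
In Python, from station import ctrl, fingers, grab_frame, sensors gives the robot as it stands. Calls block until the motion is done:
- ctrl.goto(position, orientation): joint-space move of the TCP to a pose.
- ctrl.movel(position, rotation=None, speed=0.15, threshold=None): straight line of the TCP; rotation=None keeps the orientation; speed is the mean speed in m/s. With threshold (N) it stops when the force on the tool has changed by that much, and returns True; else False.
- ctrl.move_j(angles): joint-space move.
- fingers.command_gripper(opening, f_grip=None): finger opening in m; f_grip is the grip in N (None keeps the last); returns when the fingers have stopped.
- ctrl.pause(seconds).
- ctrl.ik(position, orientation): joint angles nearest the present ones, or None.
- grab_frame(name): name is "scene" or "top"; returns a dict with "img" (420x560x3 uint8, red, green, blue), "K" (3x3 intrinsics, pixels), "distortion" ([k1, k2, p1, p2, k3] as OpenCV has them; the pictures are not rectified), "R" (3x3) and "t" (3): a world point X has camera coordinates R X + t. Camera axes: x right, y down, z forward; pixel columns grow to the right and rows downward; lengths in m; the calibration is good to about 2 mm. A picture is of the moment at which its call begins. There is no depth.
A pose or a line that the arm cannot do raises ctrl.Unreachable and nothing moves.
- ctrl.sign_off(): hands the job in; it is judged then, once.
Readings, each from a call of its own:
- sensors.read_time(): time.
- sensors.read_joint_positions(): joint angles.
- sensors.read_qvel(): joint speeds.
- sensors.read_tau(): joint torques, N m.
- sensors.read_eef_pos(): TCP position.
- sensors.read_ee_rot(): TCP orientation.
- sensors.read_ft_force(): force on the tool from outside, world axes, zero at the start.
- sensors.read_torque(): the same for the moment, N m.
- sensors.read_finger_gap(): finger opening in m.
- sensors.read_grasp_force(): force on a finger pad.
Only numpy, scipy, OpenCV 4.12 (cv2) and the standard library are available. Lean on these libraries where they do the work, as an engineer would, in place of code of your own. Each camera call takes 0.05 s, during which the arm holds its last target. There are 200 camera calls.

## Working session

There is one attempt and no reset: what is moved stays moved. The work goes in short steps, each a Python script; the robot and the scene stay as the last script left them, time stands still between calls to the robot, and variables do not carry over. Pictures are saved under pics/ and viewed, at most 14 in all, crops included, and the job is handed in when it is done.

```bash
ls; mkdir -p pics; python3 - <<'E'
from station import *
import cv2
for n in("scene","top"):
    f=grab_frame(n);cv2.imwrite(f"pics/{n}0.png",f["img"][:,:,::-1])
    print(n,f["K"].tolist(),f["distortion"],f["R"].round(3).tolist(),f["t"])
print(sensors.read_ee_rot(),sensors.read_eef_pos(),sensors.read_time())
E
```

```text
pics
scene [[453.8752807594863, 0.0, 284.73824778504843], [0.0, 453.8752807594863, 213.31132648670257], [0.0, 0.0, 1.0]] [0.01168803 0.         0.         0.         0.        ] [[0.643, 0.766, 0.019], [0.484, -0.387, -0.785], [-0.593, 0.514, -0.62]] [-0.34845714 -0.23794104  1.25212872]
top [[515.6021695652854, 0.0, 284.9926571142724], [0.0, 515.6021695652854, 213.31611066084065], [0.0, 0.0, 1.0]] [0.00202861 0.         0.         0.         0.        ] [[0.02, -1.0, 0.009], [-0.998, -0.021, -0.064], [0.064, -0.007, -0.998]] [-0.02043154  0.54198688  1.07646985]
[-4.17752461e-01 -3.11357830e+00  2.40150800e-03] [0.17123505 0.62647706 0.23794662] 0.1
```

View pics/top0.png

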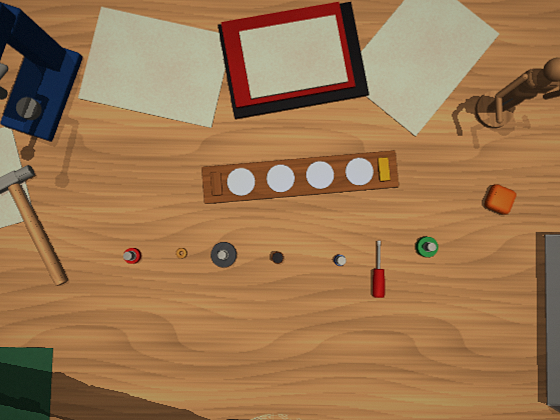

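View pics/scene0.png

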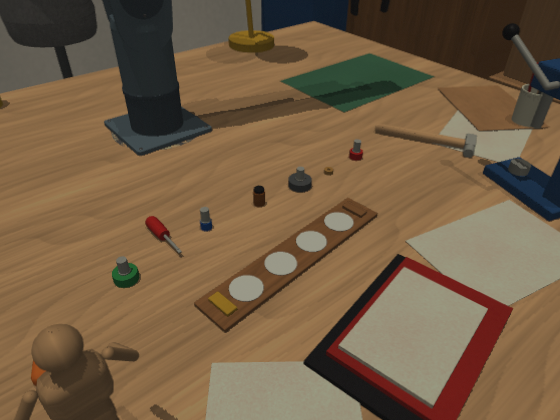

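The top view shows red (132,256), grey (224,254), jar (277,257), blue (340,260) and green (427,246). The pads are at (241,181), (280,178), (320,174) and (359,171), with yellow on the right at (384,168). The scene view confirms this order. A brass nut lies at (181,253) and a screwdriver at (378,270).

```bash
cat >h.py <<'E'
from station import *
import cv2, numpy as np
def ray(f,uv,z):
    n=cv2.undistortPoints(np.array([[uv]],float),f["K"],f["distortion"])[0,0]
    d=f["R"].T@np.array([n[0],n[1],1]); c=-f["R"].T@f["t"]
    return c+d*(z-c[2])/d[2]
def blobs(m,amin):
    cs,_=cv2.findContours(m.astype(np.uint8),cv2.RETR_EXTERNAL,cv2.CHAIN_APPROX_NONE)
    return [c for c in cs if cv2.contourArea(c)>=amin]
SEED=dict(die_34=(132,256),die_54=(224,254),jar=(277,257),die_24=(340,260),die_44=(427,246))
HUE=dict(die_34=lambda h:(h<6)|(h>172),die_24=lambda h:(h>100)&(h<130),die_44=lambda h:(h>45)&(h<90))
E
cat >m.py <<'E'
from h import *
f=grab_frame("top");hsv=cv2.cvtColor(f["img"],cv2.COLOR_RGB2HSV);h,s,v=[hsv[:,:,i].astype(int) for i in range(3)]
yy,xx=np.mgrid[:420,:560]
def circ(m,z,name):
    b=blobs(m,8)
    if not b: print(name,"none");return
    (c,r)=cv2.minEnclosingCircle(max(b,key=cv2.contourArea));p=ray(f,c,z);e=ray(f,(c[0]+r,c[1]),z)
    print(name,np.round(c,1),p.round(4),"diam mm",round(2000*np.linalg.norm(e-p),1))
pad=(s<60)&(v>150)&(abs(xx-300)<90)&(abs(yy-176)<30)
for b in blobs(pad,200):
    m=cv2.moments(b);c=(m['m10']/m['m00'],m['m01']/m['m00']);print("pad",np.round(c,1),ray(f,c,.012).round(4),round(2*(m['m00']/np.pi)**.5*2.1,1))
circ((h>20)&(h<32)&(s>150)&(v>120)&(abs(xx-384)<15)&(abs(yy-168)<20),.018,"yellow")
for n,(u,w) in SEED.items():
    win=(abs(xx-u)<22)&(abs(yy-w)<22)
    circ(win&(s<60)&(v>90),.048,n+" stem")
    if n in HUE: circ(win&HUE[n](h)&(s>110),.02,n+" head"); circ(win&((HUE[n](h)&(s>110))|((s<60)&(v>90))),.02,n+" union@.02")
    else: circ(win&((s<80)|(v<60)),.02,n+" all@.02")
big=cv2.resize(f["img"][225:290,100:450],None,fx=2.28,fy=2.28,interpolation=cv2.INTER_CUBIC)
cv2.imwrite("pics/crop.png",big[:,:,::-1])
j=sensors.read_joint_positions();print(sensors.read_grasp_force(),sensors.read_finger_gap())
for a in((1,1),(1,-1)):
    for p in([.49,.3,.12],[.49,-.3,.12],[.65,-.1,.12]):
        q=ctrl.ik(p,np.array([a[0],a[1],0])*np.pi/2**.5);print(a,p,None if q is None else np.round(q,2))
E
python3 m.py
```

```text
pad [240.6 181.3] [0.6092 0.0871 0.012 ] 56.1
pad [280.2 178. ] [0.6183 0.0026 0.012 ] 55.9
pad [319.6 174.5] [ 0.6276 -0.0818  0.012 ] 56.0
pad [359.  171.1] [ 0.6368 -0.1661  0.012 ] 55.6
yellow [383.6 168.7] [ 0.6422 -0.2179  0.018 ] diam mm 49.8
die_34 stem [127.3 255.7] [0.4468 0.3117 0.048 ] diam mm 16.5
die_34 head [132.  255.1] [0.4476 0.3102 0.02  ] diam mm 35.9
die_34 union@.02 [132.  255.1] [0.4476 0.3102 0.02  ] diam mm 35.9
die_54 stem [222.6 254.5] [0.4531 0.1171 0.048 ] diam mm 23.0
die_54 all@.02 [223.4 254.4] [0.4529 0.1185 0.02  ] diam mm 53.6
jar stem none
jar all@.02 [277.3 257.2] [0.4493 0.0052 0.02  ] diam mm 22.5
die_24 stem [341. 260.] [ 0.4468 -0.1259  0.048 ] diam mm 20.5
die_24 head none
die_24 union@.02 [339.9 259.7] [ 0.4466 -0.1268  0.02  ] diam mm 23.6
die_44 stem [430.1 246.5] [ 0.4782 -0.3091  0.048 ] diam mm 22.6
die_44 head [426.5 246.5] [ 0.4782 -0.3095  0.02  ] diam mm 45.7
die_44 union@.02 [426.5 246.5] [ 0.4782 -0.3095  0.02  ] diam mm 45.7
0.0 0.08798764553471712
(1, 1) [0.49, 0.3, 0.12] [-0.88  0.59  0.34  1.85 -0.27  0.76 -0.39]
(1, 1) [0.49, -0.3, 0.12] [ 0.06  0.63  0.56  1.85 -0.45  0.79  0.86]
(1, 1) [0.65, -0.1, 0.12] [-0.29  0.76  0.57  1.62 -0.49  0.91  0.46]
(1, -1) [0.49, 0.3, 0.12] [-0.4   0.58 -0.3   1.82  0.24  0.78  2.32]
(1, -1) [0.49, -0.3, 0.12] [-0.25  0.88  1.09  1.87 -0.93  1.01 -1.89]
(1, -1) [0.65, -0.1, 0.12] [-0.55  0.99  1.08  1.64 -0.96  1.13 -2.34]
```

View pics/crop.png

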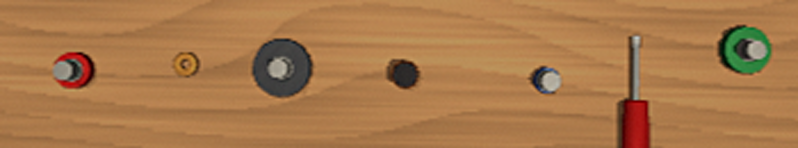

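The pads are 85 mm apart and 52 mm from yellow, and the head diameters match the specified sizes. Head and stem estimates agree within 2 mm. I'll place blue first and check it before going on.

```bash
cat >>h.py <<'E'
ROT=np.array([1,1,0])*np.pi/2**.5
PADS=[(.6368,-.1661),(.6276,-.0818),(.6183,.0026),(.6092,.0871)]
DIES=dict(die_24=(.4467,-.1263),die_34=(.4472,.311),die_44=(.4782,-.3093),die_54=(.453,.1178))
def place(name,pad,first=False):
    x,y=DIES[name];px,py=PADS[pad]; Z=.13
    fingers.command_gripper(.045)
    (ctrl.goto([x,y,Z],ROT) if first else ctrl.movel([x,y,Z],ROT,speed=.25))
    hit=ctrl.movel([x,y,.024],speed=.08,threshold=8)
    print(name,"hit",hit,sensors.read_eef_pos().round(4))
    if hit: return False
    fingers.command_gripper(0,25)
    g=sensors.read_finger_gap();print("gap",round(g,4),"F",sensors.read_grasp_force())
    if not .015<g<.021: return False
    ctrl.movel([x,y,Z],speed=.1)
    print("gap lifted",round(sensors.read_finger_gap(),4))
    ctrl.movel([px,py,Z],speed=.2)
    ctrl.movel([px,py,.045],speed=.1)
    t=ctrl.movel([px,py,.034],speed=.02,threshold=4)
    print("touch",t,sensors.read_eef_pos().round(4),"t",sensors.read_time())
    fingers.command_gripper(.04)
    ctrl.movel([px,py,Z],speed=.15)
    return True
E
python3 - <<'E'
from h import *
print(place("die_24",0,True),sensors.read_time())
for n in("scene","top"): cv2.imwrite(f"pics/{n}1.png",grab_frame(n)["img"][:,:,::-1])
E
```

```text
die_24 hit False [ 0.447  -0.1264  0.0243]
gap 0.0176 F 25.00003170222044
gap lifted 0.0168
touch True [ 0.6369 -0.166   0.0361] t 9.5917
True 10.8917
```

View pics/scene1.png

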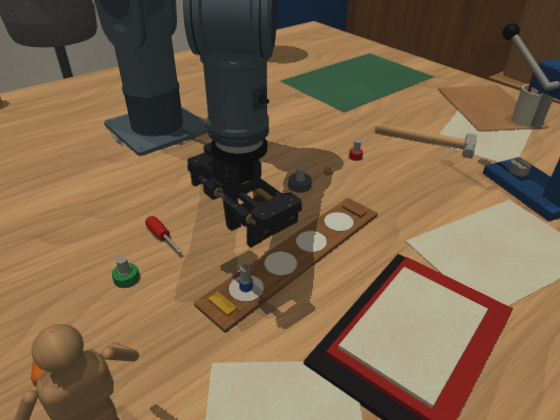

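Blue stands on the pad beside yellow, at (246,283) in the scene view. Next are the other three, with a firmer grip for the heavier dies.

```bash
sed -i 's/command_gripper(0,25)/command_gripper(0,40)/' h.py
python3 - <<'E'
from h import *
for n,p in(("die_44",2),("die_54",3),("die_34",1)):
    if not place(n,p): print("STOP");break
else: ctrl.movel([.47,.25,.2],speed=.25)
print(sensors.read_time())
for n in("scene","top"): cv2.imwrite(f"pics/{n}2.png",grab_frame(n)["img"][:,:,::-1])
E
```

```text
die_44 hit False [ 0.4785 -0.3095  0.0245]
gap 0.0166 F 39.99991290271282
gap lifted 0.0168
touch True [0.6184 0.0027 0.0361] t 18.85
die_54 hit False [0.4533 0.1179 0.0243]
gap 0.0169 F 39.99999387189746
gap lifted 0.0171
touch True [0.6092 0.0873 0.0361] t 27.05
die_34 hit False [0.4475 0.3112 0.0244]
gap 0.017 F 39.99225089326501
gap lifted 0.0166
touch True [ 0.6278 -0.0816  0.036 ] t 36.9167
39.8667
```

View pics/scene2.png

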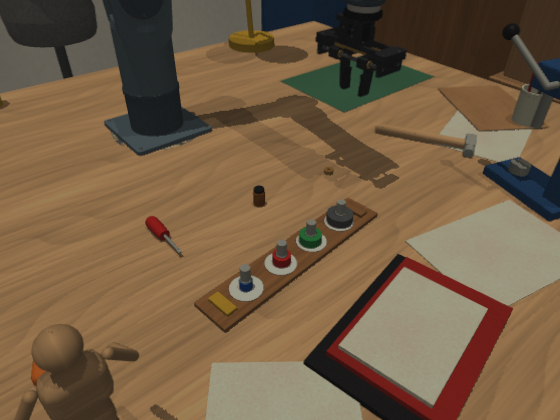

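View pics/top2.png

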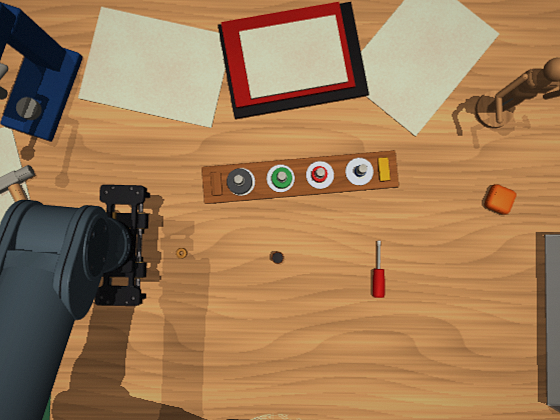

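All four dies stand upright in order: grey (239,181), green (281,179), red (319,175), blue (359,171). The jar hasn't moved, at (277,257). I'll check the centring in numbers and sign off if it is within limits.

```bash
python3 - <<'E'
from h import *
f=grab_frame("top");hsv=cv2.cvtColor(f["img"],cv2.COLOR_RGB2HSV);h,s,v=[hsv[:,:,i].astype(int) for i in range(3)]
yy,xx=np.mgrid[:420,:560];ok=True
for n,p,(u,w) in(("die_24",0,(359,171)),("die_34",1,(319,175)),("die_44",2,(281,179)),("die_54",3,(239,181)),("jar",None,(277,257))):
    win=(abs(xx-u)<18)&(abs(yy-w)<18)
    m=win&(HUE[n](h)&(s>90) if n in HUE else (v<120)&(s<90) if n=="die_54" else ((s<80)|(v<60)))
    b=blobs(m,4)
    if not b: print(n,"none");continue
    c,r=cv2.minEnclosingCircle(np.vstack(b));P=ray(f,c,.02 if p is None else .032)
    ref=np.array([.4493,.0052] if p is None else PADS[p]);d=np.linalg.norm(P[:2]-ref)*1e3
    print(n,np.round(c,1),round(r,1),P.round(4),"err mm",round(d,1));ok&=d<7
print(ok)
if ok: ctrl.sign_off();print("signed off")
E
```

```text
die_24 none
die_34 [318.9 173.8] 8.1 [ 0.6261 -0.0789  0.032 ] err mm 3.3
die_44 [281.2 177.2] 10.3 [6.172e-01 3.000e-04 3.200e-02] err mm 2.5
die_54 [239. 181.] 13.0 [0.6073 0.0888 0.032 ] err mm 2.6
jar [277.3 257.2] 5.3 [0.4493 0.0052 0.02  ] err mm 0.0
True
the job is handed in; nothing more can be done
signed off
```

The job is handed in, and I haven't seen the verdict: all four dies stand on the pads in size order from the yellow block, with red, green and grey measured within about 3 mm of centre, blue checked only by eye, and the jar unmoved.

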